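Snap the divider clip onto the drying rail

TASK

Take the sprung divider clip out of its holder, set it down on the open bench and let go, then take hold of it afresh and push it down over the drying rail, between the two black collars, until both arms have snapped under the rod and it sits fully home with the fin upright. Let go of it, and leave the jar, tube rack, cup and timer where they are.

Things in the scene. Friction and masses are not known exactly. Their poses are not given: they have to be found in the camera images.
- clip_bore (a point): Off-white sprung divider clip, loose, 0.15 kg: a C-shaped saddle, 120 mm long along its x (bore axis), 44 mm wide in y, 80 mm in z, a flat fin on its back (+z), mouth at -z. Origin on the bore axis at mid length, where the rod's axis lies once home. Starts standing on one end in a holder pocket: x upright, fin towards the holder's tall board, mouth away from it.
- clip_fin (a point): Centre of the clip's fin, half-way up it, 41.5 mm from the bore along the clip's z; same axes. Fin: 120 mm along x, 14 mm thick in y, 34 mm tall in z. Under it a back plate 10 mm thick, 44 mm wide. Centre of mass half-way between bore and fin centre. On the bench the clip stands on an end (bore 60 mm up; a slow push high on the fin's back tips it onto its feet) or on its feet.
- clip_mouth (a point): Middle of the clip's mouth, level with its feet, 22 mm from the bore along -z; same axes. Two sprung arms, outer faces 43 mm apart, have inner lips 18 mm apart, 10 mm above the feet, and flare to feet 38 mm apart. Pushing them over the rod takes about 10 to 20 N, then they snap shut and the push turns stiff. Standing on its feet, mouth down, the bore is 22 mm above the bench.
- gap (a point): Point on the rod's axis half-way between the two black collars of the drying rail, 85 mm above the bench; x along the rod, z up. Rod: bare metal, 28 mm across, level, 320 mm long between two posts with 38 mm end balls, fixed. Collars: 42 mm across, 12 mm wide, 140 mm clear between them for the 120 mm clip.
- rail: The drying rail: its foot, 360 x 50 x 6 mm, fixed; origin at the middle of the underside, x along the rod. The collars' gap lies up to 45 mm to either side of its middle.
- holder: Fixed grey two-pocket holder, 100 mm (x) by 136 mm (y), origin under its centre. Tall board 135 mm high along its -x side, other walls 70 mm high and 5 mm thick, pocket floor 6 mm up. Pocket centres at y +33 and -33 mm, each 90 by 60 mm inside; one holds the clip, the other the jar.
- jar_mid (a point): Small amber jar, 40 mm across, 58 mm high, in the other pocket; its centre. Leave alone.
- rack_mid (a point): Orange tube rack, 90 x 95 x 66 mm (one tube stands out to 92 mm), loose on the bench; its centre. Leave alone.
- cup_mid (a point): Clear cup, 64 mm across, 70 mm high, loose; its centre. Leave alone.
- timer_mid (a point): Black timer, 45 x 65 x 24 mm, loose, lying flat; its centre. Leave alone.
There are look-alikes about, which are no part of the job. There is more than one size of the part that bears clip_bore; the job needs the middle-sized.

How it is judged:
On the way:
1. the clip has been set down on the bench clear of the holder and let go (height (world z) of clip_bore below 0.075 m and horizontal distance between clip_bore and holder above 0.09 m and contact force between clip and the fingers below 0.2 N and linear speed of clip below 0.05 m/s), for 0.2 s.
At the end, for the whole second after the job is handed in: The clip is snapped on the rod between the collars: its bore within 4 mm of the rod axis across and in height, within 14 mm of the middle of the gap along the rod and 0.07 rad of the rod's direction, its fin up and within 0.35 rad (20 degrees) of upright, at rest (x of clip_bore in the frame of gap between -0.014 and 0.014 m and y of clip_bore in the frame of gap between -0.004 and 0.004 m and z of clip_bore in the frame of gap between -0.004 and 0.004 m and angle between the x axis of clip_bore and the x axis of gap, either way round below 0.07 rad and angle between clip_fin's own z axis and vertical below 0.35 rad and linear speed of clip below 0.03 m/s); the robot touches nothing.
It fails at once if the jar was moved more than 40 mm (distance of jar_mid from where it was at the start of the episode above 0.04 m).
It fails at once if the tube rack was moved more than 30 mm (distance of rack_mid from where it was at the start of the episode above 0.03 m).
It fails at once if the cup was moved more than 30 mm (distance of cup_mid from where it was at the start of the episode above 0.03 m).
It fails at once if the timer was moved more than 30 mm (distance of timer_mid from where it was at the start of the episode above 0.03 m).
It also fails if it takes over 58 s, if anything falls off the work surface, if the arm or the gripper's body presses on something with over 40 N, if the wrist force passes 120 N, or if a joint passes its speed limit or range.

ROBOT

A 7-joint arm with a two-finger parallel gripper is mounted at the origin on the work surface. World frame = base frame: x ahead of the robot, y to its left, z up, the work surface at z = 0. Lengths are in m, angles in rad, forces in N, time in s.
With the tool pointing down it reaches from about 0.4 to 0.875 m from the base axis. Payload 6.5 kg.
Tool frame: the origin (TCP) lies at the very end of the fingers, on their centre line; the grasp point (between the pads) lies pinch_z behind it (pinch_z is the distance from the TCP to the grasp point, in m); z points along the fingers, y is the direction in which the jaws open and shut (so a half turn about z gives the same grasp; the last joint's range is limited). The gripper opens to 88 mm and grips with 3 to 60 N. Pads are 18 mm wide; open, the fingers measure 123 mm over their backs; the gripper's body (75 mm by 187 mm) begins 45 mm behind the grasp point.
Start: joints at [-1.398, 0.536, -0.004, 1.538, 0.003, 1.067, -0.071], TCP at [0.154, 0.632, 0.239] pointing down, gripper open.
Joint ranges: [-2.7, 2.7], [-0.37, 2.16], [-1.27, 1.26], [0.24, 2.4], [-1.31, 4.45], [0.19, 1.91], [-2.76, 2.76]. Speed limits (rad/s): [2.39, 2.39, 3.14, 3.14, 3.14, 3.14, 3.14].

INTERFACE

Orientations are given as a unit quaternion [w, x, y, z].
In Python, from workcell import observe, read_camera, calibration, job_done, pinch_z gives the robot as it stands. The module is installed in compiled form; this text tells all that it offers.
- The arm moves only by the tool servo_tool, never from a script. Its argument "plan" is a list of rows, each an object with "delta_pos": the shift along the tool's x, y, z in units of 30 mm (1.0 is 30 mm), a list of three; "angular": the turn, a rotation vector about the tool's x, y, z in units of 8 degrees (1.0 is 8 degrees), a list of three; "claw": the opening, from 0 (shut) to 1 (fully open). A call has 1 to 5 rows; each row is the pose to reach, as a shift and turn from the pose measured when the call began, along the tool's axes at that moment; what a row does not reach only later rows make up. A row lasts 1/10 s, in which the tool goes at most 50 mm and 8.59 degrees, less where a joint would pass 70% of its speed; a pose out of reach is approached as far as the arm can. A call with a gripper value outside its range is refused whole. The fingers move at their own pace and stop on an object; the grip force is fixed at half the most. Time passes only in rows, so rows that repeat a pose let the fingers close. It gives the time, the measured TCP pose, the force and the opening at its end, in the units of the state.
- observe(): the state, without advancing time (a new reading comes with each control period).
- read_camera(name): name is "scene" or "top" or "wrist"; returns the picture (384x512x3 uint8, red, green, blue); there is no depth.
- calibration(name): a dict with "K" (3x3 intrinsics, pixels), "extrinsics" (4x4, takes a point from world to camera coordinates). Camera axes: x right, y up, looking along -z (the intrinsics and any distortion apply to the point x, -y, -z); pixel columns grow to the right and rows downward; lengths in m; the calibration is good to about 2 mm. A picture is of the moment at which its call begins: read the wrist's pose just before it. calibration takes no time and is no camera call; for the wrist camera it gives the pose at the moment of the call.
- job_done(): hands the job in, once; it reports no verdict.
The state is a dict: "time_s": time; "joints": joint angles; "qvel": joint speeds; "effort": joint torques, N m; "tcp_pos": TCP position; "eef_rot": TCP orientation; "force": force on the tool from outside, world axes, zero at the start; "torque": the same for the moment, N m; "grip_width": finger opening in m.
Only numpy, scipy, OpenCV 4.12 (cv2) and the standard library are available. Lean on these libraries where they do the work, as an engineer would, in place of code of your own. Each camera call takes 0.05 s, during which the arm holds its last target. There are 200 camera calls.

## Working session

There is one attempt and no reset: what is moved stays moved. The work goes in short steps, Python scripts to look and compute and a tool call to move; the robot and the scene stay as the last step left them, time stands still between calls to the robot, and variables do not carry over. Pictures are saved under pics/ and viewed, about 8 in all and at most 12, crops included, and the job is handed in when it is done.

Besides the shell and the picture viewer there is one more tool, called after "Call:" in YAML: its name, and indented under it one key for each argument. servo_tool: Moves the arm, as the interface text tells. Its arguments: {"type":"object","properties":{"plan":{"type":"array","items":{"type":"object","properties":{"delta_pos":{"type":"array","items":{"type":"number"}},"angular":{"type":"array","items":{"type":"number"}},"claw":{"type":"number"}}}}},"required":["plan"]}

```bash
mkdir -p pics; cat > h.py <<'E'
import numpy as np, cv2
from workcell import *
def save(n,name,crop=None,s=1):
    im=read_camera(n)[:,:,::-1]
    if crop: a,b,c,d=crop; im=im[b:d,a:c]
    im=cv2.resize(im,None,fx=s,fy=s,interpolation=cv2.INTER_CUBIC)
    cv2.imwrite('pics/'+name,im)
def ray(cal,u,v):
    K=np.array(cal['K']);E=np.array(cal['extrinsics'])
    p=np.linalg.solve(K,[u,v,1.]);d=np.array([p[0],-p[1],-p[2]])
    R=E[:3,:3];return -R.T@E[:3,3],R.T@d
def atz(cal,u,v,z):
    o,d=ray(cal,u,v);return o+d*(z-o[2])/d[2]
def proj(cal,P):
    K=np.array(cal['K']);E=np.array(cal['extrinsics'])
    c=E[:3,:3]@np.array(P)+E[:3,3];q=K@[c[0],-c[1],-c[2]];return q[:2]/q[2]
E
python3 - <<'E'
from h import *
print(pinch_z, {k:np.round(v,4) for k,v in observe().items()})
for n in ('scene','top','wrist'):
    c=calibration(n);print(n,c.keys(),np.round(c['K'],1).tolist(),np.round(ray(c,256,192),3))
a=read_camera('scene');b=read_camera('top')
cv2.imwrite('pics/s0.png',a[:,:,::-1]);cv2.imwrite('pics/t0.png',cv2.resize(b[:,:,::-1],(800,600),interpolation=cv2.INTER_CUBIC))
E
```

```text
0.0187 {'time_s': np.float64(0.0), 'joints': array([-1.3982,  0.5372, -0.0045,  1.5389,  0.0026,  1.0673, -0.0712]), 'qvel': array([ 0.0002,  0.0008, -0.0006, -0.0007,  0.0001,  0.0005,  0.0012]), 'effort': array([-0.00000e+00, -5.70963e+01,  9.91200e-01, -2.51605e+01,
       -5.61000e-02,  1.79000e-02,  2.00000e-04]), 'tcp_pos': array([0.1536, 0.631 , 0.2378]), 'eef_rot': array([-1.000e-04,  1.191e-01,  9.929e-01, -9.000e-04]), 'force': array([-0.2027,  0.6456, -0.2635]), 'torque': array([0.0171, 0.0373, 0.0223]), 'grip_width': np.float64(0.088)}
scene dict_keys(['K', 'extrinsics']) [[373.9, 0.0, 258.2], [0.0, 373.9, 184.1], [0.0, 0.0, 1.0]] [[ 1.146  0.033  0.636]
 [-0.715 -0.    -0.7  ]]
top dict_keys(['K', 'extrinsics']) [[447.7, 0.0, 254.3], [0.0, 447.7, 189.1], [0.0, 0.0, 1.0]] [[ 0.486  0.033  0.944]
 [ 0.09  -0.021 -0.996]]
wrist dict_keys(['K', 'extrinsics']) [[288.1, 0.0, 255.7], [0.0, 288.1, 192.3], [0.0, 0.0, 1.0]] [[ 0.079  0.649  0.383]
 [ 0.285 -0.07  -0.956]]
```

View pics/t0.png

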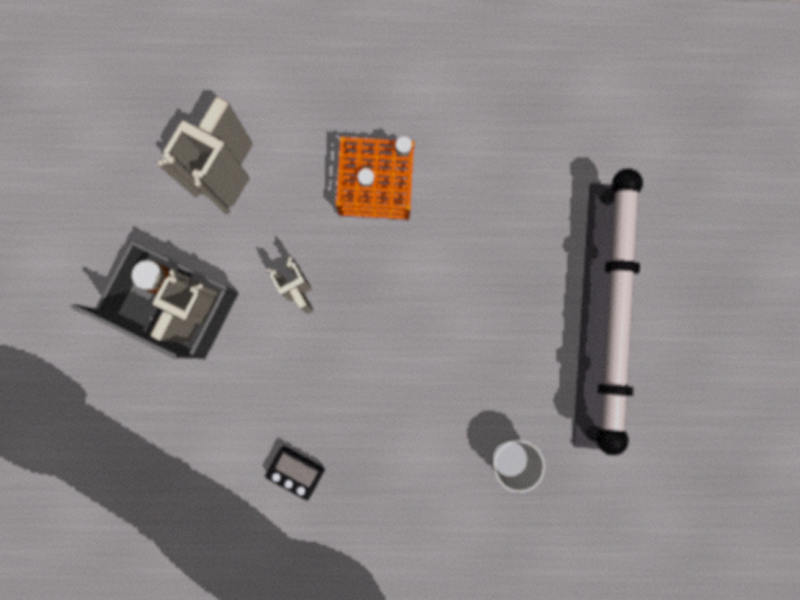

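View pics/s0.png

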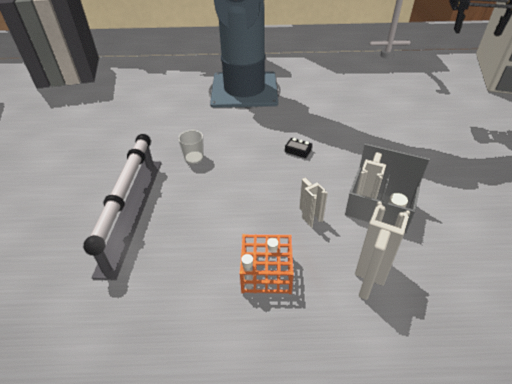

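The top view shows the holder around (170,300), with the mid-size clip in its right pocket: bore at about (178,293), fin pointing down-left to about (162,325). The larger clip is at (195,150) and the smaller at (288,280). The rail is on the right, with collars at (622,267) and (615,390). In the scene view the holder is at (390,180) and the rail is on the left.

```bash
python3 - <<'E'
from h import *
c=calibration('top');s=512/800
im=read_camera('top')[:,:,::-1]
a=cv2.resize(im[140:235,40:160],None,fx=4.8,fy=4.8,interpolation=cv2.INTER_CUBIC)
b=cv2.resize(im[100:300,360:420],None,fx=2.9,fy=2.9,interpolation=cv2.INTER_CUBIC)
cv2.imwrite('pics/t1.png',np.hstack([np.vstack([a,np.zeros((max(0,580-a.shape[0]),a.shape[1],3),np.uint8)]),np.vstack([b,np.zeros((max(0,580-b.shape[0]),b.shape[1],3),np.uint8)])[:max(580,a.shape[0])]]))
print(a.shape,b.shape)
for n,u,v,z in [('bore',178,295,.126),('fin',162,325,.126),('col1',622,267,.106),('col2',615,390,.106),('ball1',627,181,.1),('ball2',613,440,.1),('rack',375,178,.066),('cup',520,467,.07),('timer',295,472,.024),('small',288,280,.09),('big',195,150,.15),('ctr',400,300,0)]:
    print(n,np.round(atz(c,u*s,v*s,z),3))
E
```

```text
(456, 576, 3) (580, 174, 3)
bore [0.563 0.275 0.126]
fin [0.527 0.293 0.126]
col1 [ 0.605 -0.254  0.106]
col2 [ 0.457 -0.243  0.106]
ball1 [ 0.713 -0.265  0.1  ]
ball2 [ 0.397 -0.241  0.1  ]
rack [0.722 0.048 0.066]
cup [ 0.36  -0.135  0.07 ]
timer [0.345 0.147 0.024]
small [0.586 0.153 0.09 ]
big [0.729 0.256 0.15 ]
ctr [0.571 0.013 0.   ]
```

View pics/t1.png

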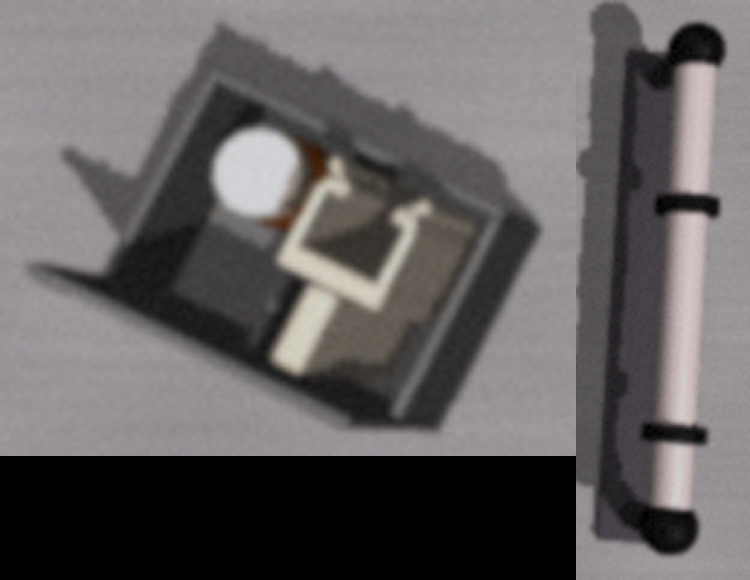

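```bash
cat >> h.py <<'E'
from scipy.spatial.transform import Rotation as Ro
def pose():
    o=observe();q=np.array(o['eef_rot']);return np.array(o['tcp_pos']),Ro.from_quat(q,scalar_first=True),o
def to(P,yaw,tilt=0):
    # target: tool down, tool-y horizontal heading yaw (deg, mod 180); prints units
    p,R,o=pose();best=None
    for k in (0,180):
        y=np.array([np.cos(np.radians(yaw+k)),np.sin(np.radians(yaw+k)),0]);z=np.array([0,0,-1.])
        T=Ro.from_matrix(np.c_[np.cross(y,z),y,z]);w=(R.inv()*T).as_rotvec(degrees=True)
        if best is None or np.linalg.norm(w)<np.linalg.norm(best):best=w
    d=R.inv().apply(np.array(P)-p)
    print('t',round(float(o['time_s']),2),'tcp',np.round(p,4),'dpos',np.round(d/.03,3),'ang',np.round(best/8,3),'F',np.round(o['force'],1),'w',round(float(o['grip_width']),4),'q7',round(float(o['joints'][6]),2))
E
python3 - <<'E'
from h import *
c=calibration('top')
f=lambda x,y,z=.126: atz(c,40+x/4.8,140+y/4.8,z)
P={n:f(*v) for n,v in dict(root=(318,291),tip=(287,371),pl=(278,258),pr=(378,308)).items()}
for n in P: print(n,np.round(P[n],4))
d=P['tip']-P['root'];print('fin len',np.linalg.norm(d),'yaw z',np.degrees(np.arctan2(d[1],d[0])))
d=P['pr']-P['pl'];print('plate',np.linalg.norm(d),np.degrees(np.arctan2(d[1],d[0])))
g=lambda x,y:atz(c,360+(x-576)/2.9,100+y/2.9,.085)
a,b=g(687,204),g(674,433);d=a-b
print('collars',a,b,'mid',(a+b)/2,np.linalg.norm(d),np.degrees(np.arctan2(d[1],d[0])))
a2,b2=g(697,46),g(669,528);d=a2-b2;print('balls',a2,b2,np.linalg.norm(d),np.degrees(np.arctan2(d[1],d[0])))
m=(P['root']+P['tip'])/2;to([m[0],m[1],.19],63)
E
```

```text
root [0.5407 0.2885 0.126 ]
tip [0.5103 0.2989 0.126 ]
pl [0.5531 0.3041 0.126 ]
pr [0.5345 0.2656 0.126 ]
fin len 0.03213972697424667 yaw z 161.15506840008865
plate 0.04276620636499994 -115.75236118467687
collars [ 0.60899153 -0.26161433  0.085     ] [ 0.45636937 -0.24979397  0.085     ] mid [ 0.53268045 -0.25570415  0.085     ] 0.15307921100827263 -4.4286350521354585
balls [ 0.71743489 -0.27071698  0.085     ] [ 0.39457608 -0.245267    0.085     ] 0.3238603189344452 -4.507132042838359
t 0.15 tcp [0.1536 0.6311 0.2381] dpos [-14.704  -7.996   1.613] ang [-0.009  0.002  1.665] F [ 0.6 -0.4 -0.2] w 0.0882 q7 -0.07
```

Call:
servo_tool:
  plan:
    - {"delta_pos": [-1.5,-0.8,0.1],"angular": [0,0,0.3],"claw": 0.6}
    - {"delta_pos": [-3,-1.6,0.3],"angular": [0,0,0.6],"claw": 0.6}
    - {"delta_pos": [-4.5,-2.4,0.5],"angular": [0,0,0.9],"claw": 0.6}
    - {"delta_pos": [-6,-3.2,0.7],"angular": [0,0,1.2],"claw": 0.6}
    - {"delta_pos": [-7.5,-4.0,0.9],"angular": [0,0,1.5],"claw": 0.6}

```text
time_s: 0.65
tcp_pos: [0.34, 0.4641, 0.2117]
eef_rot: [0.0, 0.223, 0.975, -0.001]
force: [0.7, 1.2, -0.3]
grip_width: 0.0535
```

Call:
servo_tool:
  plan:
    - {"delta_pos": [-1.5,-0.4,0.1],"angular": [0,0,0],"claw": 0.6}
    - {"delta_pos": [-3,-0.8,0.3],"angular": [0,0,0],"claw": 0.6}
    - {"delta_pos": [-4.5,-1.2,0.4],"angular": [0,0,0],"claw": 0.6}
    - {"delta_pos": [-6,-1.6,0.5],"angular": [0,0,0],"claw": 0.6}
    - {"delta_pos": [-6,-1.6,0.5],"angular": [0,0,0],"claw": 0.6}

```text
time_s: 1.15
tcp_pos: [0.4869, 0.3354, 0.1965]
eef_rot: [0.002, 0.228, 0.974, -0.002]
force: [0.0, -0.2, 0.5]
grip_width: 0.0527
```

```bash
python3 - <<'E'
from h import *
to([.527,.293,.17],64.2)
E
```

```text
t 1.15 tcp [0.4869 0.3354 0.1965] dpos [-1.823 -0.67   0.894] ang [-0.027  0.033 -0.073] F [ 0.  -0.2  0.5] w 0.0527 q7 0.49
```

Call:
servo_tool:
  plan:
    - {"delta_pos": [-1,-0.4,0.2],"angular": [0,0,0],"claw": 0.6}
    - {"delta_pos": [-1.82,-0.67,0.7],"angular": [0,0,-0.07],"claw": 0.6}
    - {"delta_pos": [-1.82,-0.67,0.9],"angular": [0,0,-0.07],"claw": 0.6}
    - {"delta_pos": [-1.82,-0.67,0.9],"angular": [0,0,-0.07],"claw": 0.6}

```text
time_s: 1.55
tcp_pos: [0.526, 0.2928, 0.1686]
eef_rot: [0.001, 0.224, 0.975, -0.003]
force: [-0.8, -0.2, 0.1]
grip_width: 0.0529
```

```bash
python3 - <<'E'
from h import *
to([.527,.293,.086],64.2)
c=calibration('wrist');save('wrist','w1.png',s=1.5)
for z in (.126,):
  print(1.5*proj(c,[.527,.293,z]), 1.5*proj(c,[.5423,.2856,z]))
E
```

```text
t 1.55 tcp [0.526  0.2928 0.1686] dpos [-0.019  0.037  2.755] ang [-0.04   0.021 -0.008] F [-0.8 -0.2  0.1] w 0.0529 q7 0.61
[386.72750721 328.31483109] [386.70248499 361.20155589]
```

View pics/w1.png

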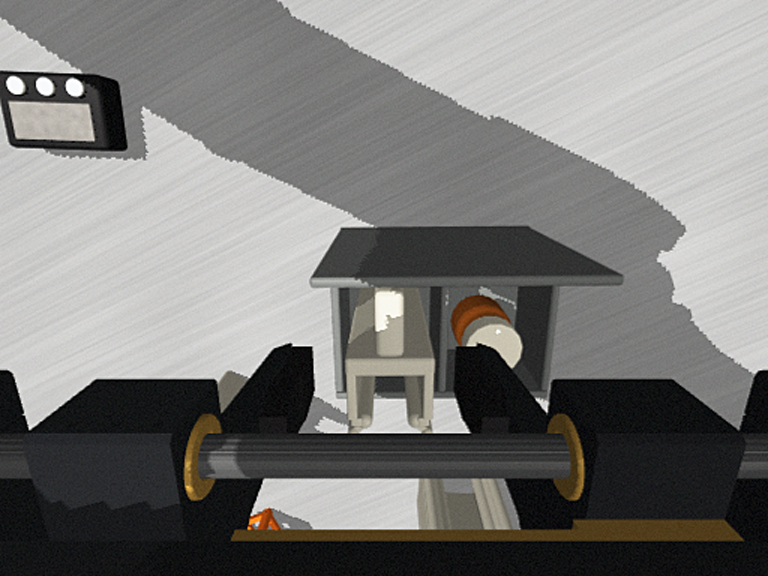

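The fin's top face spans (389,290) to (389,355), which is within a few pixels of the prediction at (387,328), and the jar is clear to the right. Next I descend and grip.

Call:
servo_tool:
  plan:
    - {"delta_pos": [0.0,0.03,0.8],"angular": [0,0,0],"claw": 0.6}
    - {"delta_pos": [0.03,0.03,1.6],"angular": [0,0,0],"claw": 0.6}
    - {"delta_pos": [0.05,0.03,2.4],"angular": [0,0,0],"claw": 0.6}
    - {"delta_pos": [0.05,0.03,2.75],"angular": [0,0,0],"claw": 0.6}
    - {"delta_pos": [0.05,0.03,2.75],"angular": [0,0,0],"claw": 0.6}

```text
time_s: 2.1
tcp_pos: [0.5234, 0.2958, 0.086]
eef_rot: [0.0, 0.222, 0.975, -0.003]
force: [-0.6, -0.4, -0.2]
grip_width: 0.0528
```

Call:
servo_tool:
  plan:
    - {"delta_pos": [0,0,0],"angular": [0,0,0],"claw": 0}
    - {"delta_pos": [0,0,0],"angular": [0,0,0],"claw": 0}
    - {"delta_pos": [0,0,0],"angular": [0,0,0],"claw": 0}
    - {"delta_pos": [0,0,0],"angular": [0,0,0],"claw": 0}
    - {"delta_pos": [0,0,0],"angular": [0,0,0],"claw": 0}

```text
time_s: 2.6
tcp_pos: [0.5237, 0.2958, 0.0864]
eef_rot: [0.0, 0.222, 0.975, -0.003]
force: [-0.1, 0.6, -0.0]
grip_width: 0.0153
```

Call:
servo_tool:
  plan:
    - {"delta_pos": [0,0,-0.5],"angular": [0,0,0],"claw": 0}
    - {"delta_pos": [0,0,-1.2],"angular": [0,0,0],"claw": 0}
    - {"delta_pos": [0,0,-2.2],"angular": [0,0,0],"claw": 0}
    - {"delta_pos": [0,0,-3.4],"angular": [0,0,0],"claw": 0}
    - {"delta_pos": [0,0,-4.0],"angular": [0,0,0],"claw": 0}

```text
time_s: 3.1
tcp_pos: [0.525, 0.297, 0.2105]
eef_rot: [0.002, 0.222, 0.975, -0.001]
force: [1.1, 0.3, -2.3]
grip_width: 0.0139
```

```bash
python3 - <<'E'
from h import *
to([.46,.03,.2],85.5)
E
```

```text
t 3.1 tcp [0.525  0.297  0.2105] dpos [-1.907 -8.959  0.371] ang [-0.017  0.026 -2.65 ] F [ 1.1  0.3 -2.3] w 0.0139 q7 0.6
```

Call:
servo_tool:
  plan:
    - {"delta_pos": [-0.3,-1.4,0],"angular": [0,0,-0.4],"claw": 0}
    - {"delta_pos": [-0.6,-2.8,0],"angular": [0,0,-0.9],"claw": 0}
    - {"delta_pos": [-0.9,-4.2,0],"angular": [0,0,-1.4],"claw": 0}
    - {"delta_pos": [-1.2,-5.6,0],"angular": [0,0,-1.9],"claw": 0}
    - {"delta_pos": [-1.5,-7.0,0.1],"angular": [0,0,-2.4],"claw": 0}

```text
time_s: 3.6
tcp_pos: [0.4741, 0.0866, 0.2092]
eef_rot: [0.002, 0.055, 0.998, -0.001]
force: [-0.4, -0.2, -0.9]
grip_width: 0.0136
```

```bash
python3 - <<'E'
from h import *
to([.45,-.03,.12],85.5)
E
```

```text
t 3.6 tcp [0.4741 0.0866 0.2092] dpos [ 0.381 -3.945  2.98 ] ang [-0.017  0.032 -0.23 ] F [-0.4 -0.2 -0.9] w 0.0136 q7 1.23
```

Call:
servo_tool:
  plan:
    - {"delta_pos": [0.1,-1.2,0.2],"angular": [0,0,-0.1],"claw": 0}
    - {"delta_pos": [0.2,-2.4,0.8],"angular": [0,0,-0.2],"claw": 0}
    - {"delta_pos": [0.38,-3.4,1.8],"angular": [0,0,-0.23],"claw": 0}
    - {"delta_pos": [0.38,-3.95,2.8],"angular": [0,0,-0.23],"claw": 0}
    - {"delta_pos": [0.38,-3.95,3.2],"angular": [0,0,-0.23],"claw": 0}

```text
time_s: 4.1
tcp_pos: [0.4482, -0.0328, 0.1123]
eef_rot: [0.001, 0.042, 0.999, -0.002]
force: [-0.0, 0.5, -1.4]
grip_width: 0.0137
```

```bash
python3 - <<'E'
from h import *
to([.45,-.03,.081],85.5)
E
```

```text
t 4.1 tcp [ 0.4482 -0.0328  0.1123] dpos [-0.049  0.1    1.042] ang [-0.027  0.012 -0.033] F [-0.   0.5 -1.4] w 0.0137 q7 1.55
```

Call:
servo_tool:
  plan:
    - {"delta_pos": [0,0,0.4],"angular": [0,0,0],"claw": 0}
    - {"delta_pos": [0,0,0.75],"angular": [0,0,0],"claw": 0}
    - {"delta_pos": [0,0,0.95],"angular": [0,0,0],"claw": 0}
    - {"delta_pos": [0,0,1.04],"angular": [0,0,0],"claw": 0}
    - {"delta_pos": [0,0,1.04],"angular": [0,0,0],"claw": 0}

```text
time_s: 4.6
tcp_pos: [0.4485, -0.0323, 0.0811]
eef_rot: [0.001, 0.041, 0.999, -0.002]
force: [-0.8, 0.2, -1.5]
grip_width: 0.0138
```

Call:
servo_tool:
  plan:
    - {"delta_pos": [0,0,0.04],"angular": [0,0,0],"claw": 0}
    - {"delta_pos": [0,0,0.08],"angular": [0,0,0],"claw": 0}
    - {"delta_pos": [0,0,0.12],"angular": [0,0,0],"claw": 0}

```text
time_s: 4.9
tcp_pos: [0.4493, -0.032, 0.08]
eef_rot: [0.001, 0.041, 0.999, -0.001]
force: [-10.1, 1.9, 45.9]
grip_width: 0.0138
```

Call:
servo_tool:
  plan:
    - {"delta_pos": [0,0,-0.02],"angular": [0,0,0],"claw": 0.15}
    - {"delta_pos": [0,0,-0.02],"angular": [0,0,0],"claw": 0.5}
    - {"delta_pos": [0,0,-0.02],"angular": [0,0,0],"claw": 0.6}
    - {"delta_pos": [0,0,-0.02],"angular": [0,0,0],"claw": 0.6}
    - {"delta_pos": [0,0,-0.02],"angular": [0,0,0],"claw": 0.6}

```text
time_s: 5.4
tcp_pos: [0.4492, -0.032, 0.0804]
eef_rot: [0.001, 0.041, 0.999, -0.001]
force: [0.1, 0.3, -0.7]
grip_width: 0.0436
```

Call:
servo_tool:
  plan:
    - {"delta_pos": [0,0,-0.6],"angular": [0,0,0],"claw": 0.6}
    - {"delta_pos": [0,0,-1.6],"angular": [0,0,0],"claw": 0.6}
    - {"delta_pos": [0,0,-2.6],"angular": [0,0,0],"claw": 0.6}
    - {"delta_pos": [0,0,-2.6],"angular": [0,0,0],"claw": 0.6}

```text
time_s: 5.8
tcp_pos: [0.4514, -0.0318, 0.1613]
eef_rot: [0.004, 0.041, 0.999, -0.001]
force: [-0.3, 0.8, 0.2]
grip_width: 0.0529
```

```bash
python3 - <<'E'
from h import *
to([.4,-.032,.15],87)
save('top','t2.png',(150,100,350,250),4)
E
```

```text
t 5.8 tcp [ 0.4514 -0.0318  0.1613] dpos [ 1.709 -0.145  0.363] ang [-0.013  0.06  -0.215] F [-0.3  0.8  0.2] w 0.0529 q7 1.53
```

View pics/t2.png

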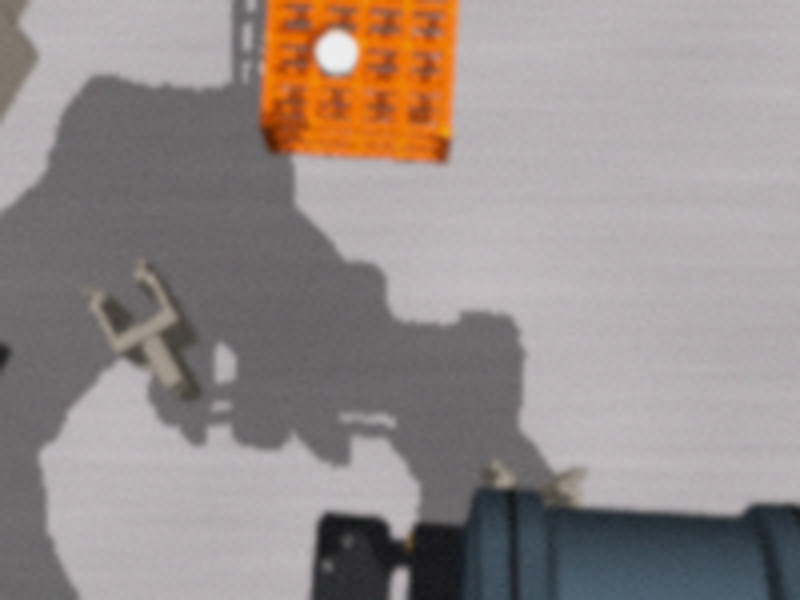

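The clip stands on its end on the open bench, with its arm tips showing at (500,470) and (565,480). The rest is hidden under the gripper. Next I go behind the fin and push to tip it.

Call:
servo_tool:
  plan:
    - {"delta_pos": [0.7,0,0],"angular": [0,0,0],"claw": 0.2}
    - {"delta_pos": [1.4,-0.1,0],"angular": [0,0,-0.1],"claw": 0}
    - {"delta_pos": [1.4,-0.1,0],"angular": [0,0,-0.1],"claw": 0}
    - {"delta_pos": [1.4,-0.1,0.5],"angular": [0,0,-0.1],"claw": 0}

```text
time_s: 6.25
tcp_pos: [0.4093, -0.0313, 0.1447]
eef_rot: [0.004, 0.034, 0.999, -0.001]
force: [0.4, 0.3, -0.0]
grip_width: 0.0227
```

```bash
python3 - <<'E'
from h import *
to([.408,-.032,.095],85.5)
E
```

```text
t 6.25 tcp [ 0.4093 -0.0313  0.1447] dpos [ 0.055 -0.024  1.656] ang [-0.012  0.06   0.072] F [ 0.4  0.3 -0. ] w 0.0227 q7 1.54
```

Call:
servo_tool:
  plan:
    - {"delta_pos": [0.1,-0.02,0.5],"angular": [0,0,0.07],"claw": 0}
    - {"delta_pos": [0.1,-0.02,1.0],"angular": [0,0,0.07],"claw": 0}
    - {"delta_pos": [0.1,-0.02,1.5],"angular": [0,0,0.07],"claw": 0}
    - {"delta_pos": [0.1,-0.02,1.5],"angular": [0,0,0.07],"claw": 0}

```text
time_s: 6.65
tcp_pos: [0.4058, -0.0317, 0.0977]
eef_rot: [0.002, 0.039, 0.999, -0.001]
force: [0.0, 0.3, -0.1]
grip_width: 0.0005
```

Call:
servo_tool:
  plan:
    - {"delta_pos": [-0.2,0,0],"angular": [0,0,0],"claw": 0}
    - {"delta_pos": [-0.4,0,0],"angular": [0,0,0],"claw": 0}
    - {"delta_pos": [-0.6,0,0],"angular": [0,0,0],"claw": 0}
    - {"delta_pos": [-0.8,0,0],"angular": [0,0,0],"claw": 0}
    - {"delta_pos": [-1.0,0,0],"angular": [0,0,0],"claw": 0}

```text
time_s: 7.15
tcp_pos: [0.436, -0.0341, 0.0981]
eef_rot: [0.002, 0.039, 0.999, -0.001]
force: [-3.1, -0.0, 2.4]
grip_width: 0.0007
```

Call:
servo_tool:
  plan:
    - {"delta_pos": [-0.2,0,0],"angular": [0,0,0],"claw": 0}
    - {"delta_pos": [-0.4,0,0],"angular": [0,0,0],"claw": 0}
    - {"delta_pos": [-0.6,0,0],"angular": [0,0,0],"claw": 0}
    - {"delta_pos": [-0.8,0,0],"angular": [0,0,0],"claw": 0}
    - {"delta_pos": [-1.0,0,0],"angular": [0,0,0],"claw": 0}

```text
time_s: 7.65
tcp_pos: [0.4666, -0.0365, 0.0983]
eef_rot: [0.002, 0.039, 0.999, -0.001]
force: [-1.2, 0.5, 2.6]
grip_width: 0.0004
```

Call:
servo_tool:
  plan:
    - {"delta_pos": [-0.2,0,0],"angular": [0,0,0],"claw": 0}
    - {"delta_pos": [-0.4,0,0],"angular": [0,0,0],"claw": 0}
    - {"delta_pos": [-0.6,0,0],"angular": [0,0,0],"claw": 0}

```text
time_s: 7.95
tcp_pos: [0.4853, -0.0379, 0.0984]
eef_rot: [0.003, 0.039, 0.999, -0.001]
force: [-0.5, 0.1, 1.1]
grip_width: 0.0006
```

Call:
servo_tool:
  plan:
    - {"delta_pos": [-0.2,0,0],"angular": [0,0,0],"claw": 0}
    - {"delta_pos": [-0.4,0,0],"angular": [0,0,0],"claw": 0}
    - {"delta_pos": [-0.5,0,0],"angular": [0,0,0],"claw": 0}
    - {"delta_pos": [-0.5,0,0],"angular": [0,0,0],"claw": 0}
    - {"delta_pos": [-0.5,0,0],"angular": [0,0,0],"claw": 0}

```text
time_s: 8.45
tcp_pos: [0.5001, -0.0391, 0.0984]
eef_rot: [0.002, 0.039, 0.999, -0.001]
force: [0.8, 0.4, 0.2]
grip_width: 0.0005
```

```bash
python3 - <<'E'
from h import *
to([.55,-.037,.17],85.5)
save('wrist','w2.png',s=1.5)
E
```

```text
t 8.45 tcp [ 0.5001 -0.0391  0.0984] dpos [-1.665  0.196 -2.378] ang [-0.015  0.035  0.001] F [0.8 0.4 0.2] w 0.0005 q7 1.58
```

View pics/w2.png

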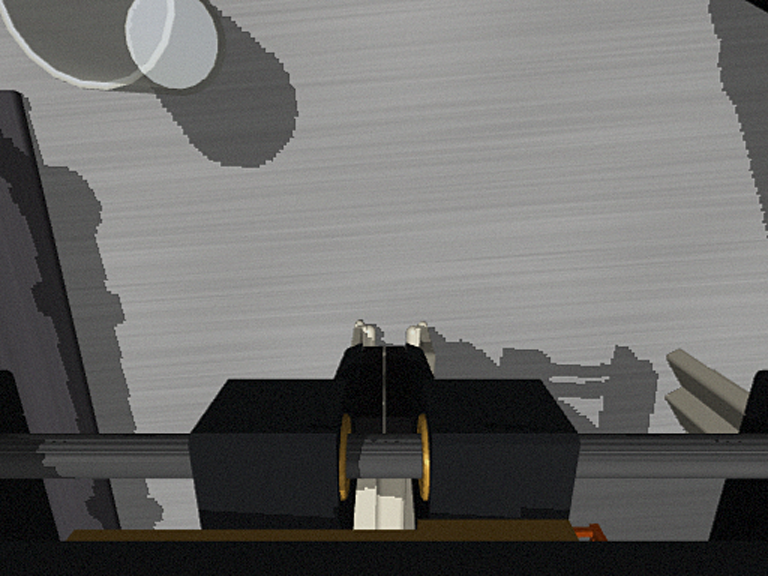

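The clip has tipped onto its feet: its near end shows at (360..424,325), with the fin running away from the camera at (385,500). I back off and look properly.

Call:
servo_tool:
  plan:
    - {"delta_pos": [0,0,-0.8],"angular": [0,0,0],"claw": 0.4}
    - {"delta_pos": [0,0,-2.0],"angular": [0,0,0],"claw": 0.6}
    - {"delta_pos": [1.2,0,-3.0],"angular": [0,0,0],"claw": 0.6}
    - {"delta_pos": [2.4,0,-3.2],"angular": [0,0,0],"claw": 0.6}
    - {"delta_pos": [2.6,0,-3.2],"angular": [0,0,0],"claw": 0.6}

```text
time_s: 9.0
tcp_pos: [0.4183, -0.0327, 0.1946]
eef_rot: [0.002, 0.039, 0.999, -0.001]
force: [-0.1, -0.4, -0.9]
grip_width: 0.0387
```

```bash
python3 - <<'E'
from h import *
to([.57,-.037,.17],85.5)
c=calibration('wrist');np.savez('c3.npz',**{k:np.array(v) for k,v in c.items()})
save('wrist','w3.png',s=1.5)
print(1.5*proj(c,[.57,-.037,.08]),1.5*proj(c,[.51,-.037,.08]))
E
```

```text
t 9.0 tcp [ 0.4183 -0.0327  0.1946] dpos [-5.049  0.256  0.84 ] ang [-0.011  0.026  0.   ] F [-0.1 -0.4 -0.9] w 0.0387 q7 1.51
[394.81284852 481.59089021] [388.62427313 410.36261544]
```

View pics/w3.png

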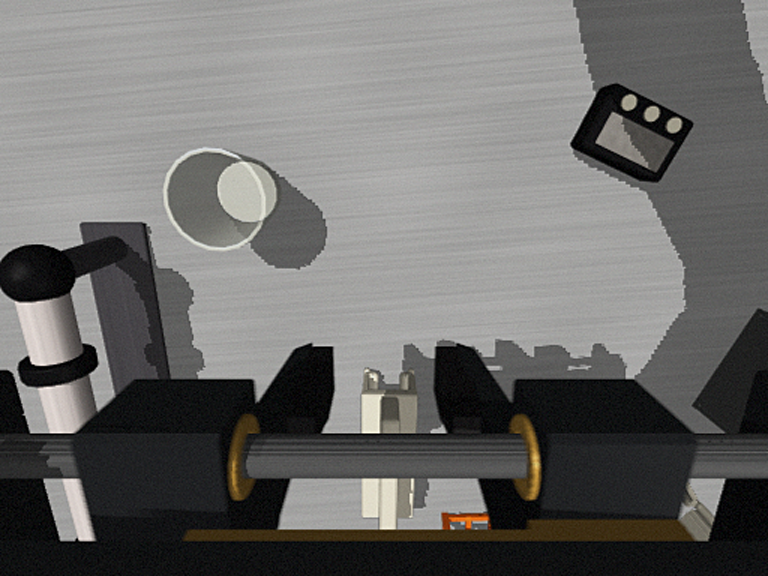

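The clip stands on its feet under the open fingers. The fin's near top edge is at about (391,398), the plate's near corners at (362,394) and (414,394), and its far edge at row 517.

```bash
python3 - <<'E'
from h import *
c=np.load('c3.npz')
f=lambda u,v,z:np.round(atz(c,u/1.5,v/1.5,z),4)
print('fin near',f(391,398,.0805),'fin far vis',f(388,530,.0805))
print('plate near',f(362,394,.0465),f(414,394,.0465),'far',f(362,517,.0465),f(413,517,.0465))
E
```

```text
fin near [ 0.5001 -0.0346  0.0805] fin far vis [ 0.6139 -0.0453  0.0805]
plate near [ 0.5158 -0.0576  0.0465] [ 0.5189 -0.0178  0.0465] far [ 0.634  -0.0687  0.0465] [ 0.6374 -0.0255  0.0465]
```

Call:
servo_tool:
  plan:
    - {"delta_pos": [-1.3,0.0,0.2],"angular": [0,0,0],"claw": 0.6}
    - {"delta_pos": [-2.6,0.0,0.4],"angular": [0,0,0],"claw": 0.6}
    - {"delta_pos": [-3.9,0.05,0.6],"angular": [0,0,0],"claw": 0.6}
    - {"delta_pos": [-5.2,0.07,0.8],"angular": [0,0,0],"claw": 0.6}
    - {"delta_pos": [-5.25,0.07,1.2],"angular": [0,0,0],"claw": 0.6}

```text
time_s: 9.55
tcp_pos: [0.5821, -0.043, 0.1585]
eef_rot: [0.005, 0.039, 0.999, -0.001]
force: [-0.1, -0.2, -0.7]
grip_width: 0.0528
```

```bash
python3 - <<'E'
from h import *
to([.576,-.0425,.05],85.5)
c=calibration('wrist');np.savez('c4.npz',**{k:np.array(v) for k,v in c.items()})
save('wrist','w4.png',s=1.5)
print(1.5*proj(c,[.516,-.0377,.0805]),1.5*proj(c,[.516,-.0377,.0465]))
E
```

```text
t 9.55 tcp [ 0.5821 -0.043   0.1585] dpos [0.236 0.008 3.616] ang [-0.012  0.066  0.006] F [-0.1 -0.2 -0.7] w 0.0528 q7 1.58
[384.90052348 175.89492641] [384.789922   172.60816479]
```

View pics/w4.png

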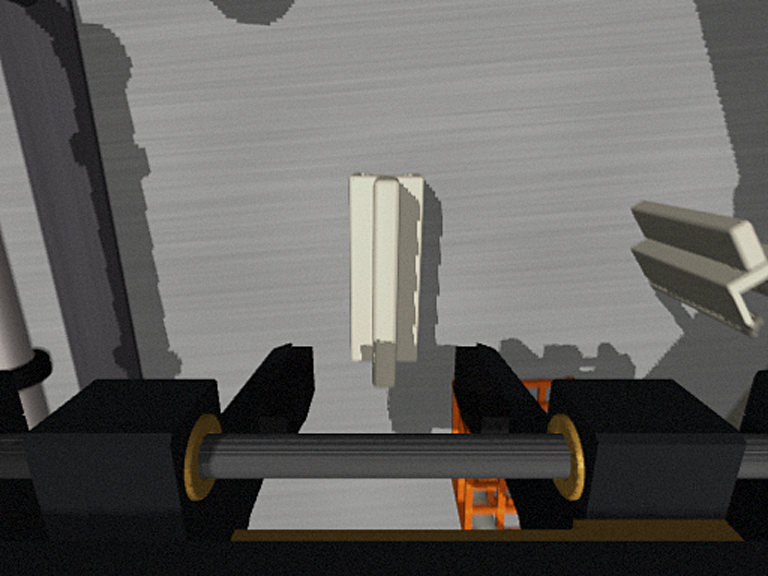

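The fin's near top edge is at (386,178) against a prediction of (385,176), and it is centred between the fingers. Next I descend for the new grip.

Call:
servo_tool:
  plan:
    - {"delta_pos": [0.2,0,0.9],"angular": [0,0.06,0],"claw": 0.6}
    - {"delta_pos": [0.24,0,1.8],"angular": [0,0.06,0],"claw": 0.6}
    - {"delta_pos": [0.24,0,2.7],"angular": [0,0.06,0],"claw": 0.6}
    - {"delta_pos": [0.24,0,3.4],"angular": [0,0.06,0],"claw": 0.6}
    - {"delta_pos": [0.24,0,3.5],"angular": [0,0.06,0],"claw": 0.6}

```text
time_s: 10.1
tcp_pos: [0.5677, -0.0425, 0.0481]
eef_rot: [-0.006, 0.039, 0.999, -0.001]
force: [-0.8, 1.2, 0.7]
grip_width: 0.0528
```

```bash
python3 - <<'E'
from h import *
to([.576,-.0425,.0485],85.5)
E
```

```text
t 10.1 tcp [ 0.5677 -0.0425  0.0481] dpos [-0.275  0.022 -0.015] ang [-0.018 -0.085  0.005] F [-0.8  1.2  0.7] w 0.0528 q7 1.61
```

Call:
servo_tool:
  plan:
    - {"delta_pos": [-0.15,0,-0.05],"angular": [0,-0.08,0],"claw": 0.6}
    - {"delta_pos": [-0.26,0.02,-0.04],"angular": [0,-0.08,0],"claw": 0.6}
    - {"delta_pos": [-0.26,0.02,-0.02],"angular": [0,-0.08,0],"claw": 0.6}

```text
time_s: 10.4
tcp_pos: [0.5769, -0.0424, 0.0499]
eef_rot: [0.001, 0.039, 0.999, -0.001]
force: [-0.1, -0.7, 0.2]
grip_width: 0.0529
```

Call:
servo_tool:
  plan:
    - {"delta_pos": [0,0,0],"angular": [0,0,0],"claw": 0}
    - {"delta_pos": [0,0,0],"angular": [0,0,0],"claw": 0}
    - {"delta_pos": [0,0,0],"angular": [0,0,0],"claw": 0}
    - {"delta_pos": [0,0,0],"angular": [0,0,0],"claw": 0}
    - {"delta_pos": [0,0,0],"angular": [0,0,0],"claw": 0}

```text
time_s: 10.9
tcp_pos: [0.5769, -0.0425, 0.0499]
eef_rot: [0.001, 0.039, 0.999, -0.001]
force: [0.2, 0.5, -0.4]
grip_width: 0.0152
```

Call:
servo_tool:
  plan:
    - {"delta_pos": [0,0,-0.4],"angular": [0,0,0],"claw": 0}
    - {"delta_pos": [0,0,-1.2],"angular": [0,0,0],"claw": 0}
    - {"delta_pos": [0,0,-2.2],"angular": [0,0,0],"claw": 0}
    - {"delta_pos": [0,0,-3.2],"angular": [0,0,0],"claw": 0}
    - {"delta_pos": [0,0,-4.0],"angular": [0,0,0],"claw": 0}

```text
time_s: 11.4
tcp_pos: [0.5769, -0.0423, 0.1723]
eef_rot: [0.002, 0.039, 0.999, -0.001]
force: [0.4, 0.9, -2.0]
grip_width: 0.0136
```

```bash
python3 - <<'E'
from h import *
to([.533,-.255,.16],85.5)
E
```

```text
t 11.4 tcp [ 0.5769 -0.0423  0.1723] dpos [ 0.907 -7.182  0.422] ang [-0.016  0.023  0.004] F [ 0.4  0.9 -2. ] w 0.0136 q7 1.58
```

Call:
servo_tool:
  plan:
    - {"delta_pos": [0.2,-1.4,0],"angular": [0,0,0],"claw": 0}
    - {"delta_pos": [0.4,-2.8,0],"angular": [0,0,0],"claw": 0}
    - {"delta_pos": [0.6,-4.2,0],"angular": [0,0,0],"claw": 0}
    - {"delta_pos": [0.8,-5.6,0],"angular": [0,0,0],"claw": 0}
    - {"delta_pos": [0.9,-6.8,0],"angular": [0,0,0],"claw": 0}

```text
time_s: 11.9
tcp_pos: [0.5327, -0.246, 0.1734]
eef_rot: [0.001, 0.04, 0.999, -0.001]
force: [0.2, 0.6, -0.5]
grip_width: 0.0134
```

Call:
servo_tool:
  plan:
    - {"delta_pos": [0,-0.45,0],"angular": [0,0,0],"claw": 0}
    - {"delta_pos": [0,-0.45,0],"angular": [0,0,0],"claw": 0}

```text
time_s: 12.1
tcp_pos: [0.5307, -0.2621, 0.174]
eef_rot: [0.001, 0.042, 0.999, -0.002]
force: [-0.3, -0.3, -1.4]
grip_width: 0.0137
```

```bash
python3 - <<'E'
from h import *
to([.533,-.255,.16],85.5)
c=calibration('wrist');np.savez('c5.npz',**{k:np.array(v) for k,v in c.items()})
im=read_camera('wrist')[:,:,::-1]
cv2.imwrite('pics/w5.png',cv2.resize(im[40:290,130:390],None,fx=2.4,fy=2.4,interpolation=cv2.INTER_CUBIC))
for P in ([.4564,-.2498,.085],[.3946,-.2453,.085],[.533,-.2557,.085]): print(2.4*(proj(c,P)-[130,40]))
E
```

```text
t 12.1 tcp [ 0.5307 -0.2621  0.174 ] dpos [-0.056  0.243  0.465] ang [-0.028  0.022 -0.038] F [-0.3 -0.3 -1.4] w 0.0137 q7 1.98
[322.48261195 157.19990955]
[321.93139889 -60.74843424]
[322.15007766 382.1530899 ]
```

View pics/w5.png

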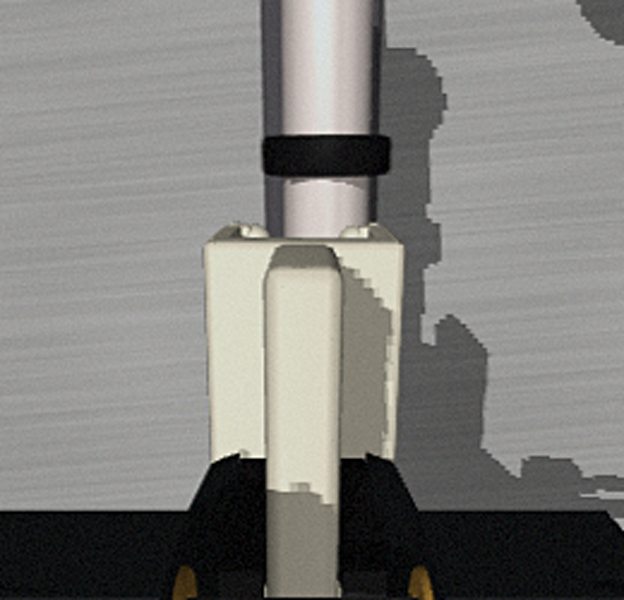

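The near collar centre is at (326,155) against a prediction of (322,157), so the rod lies about 1 mm further to +y than estimated. The clip is level and parallel to the rod, with its plate edges at columns 205 and 403.

```bash
python3 - <<'E'
from h import *
c=np.load('c5.npz')
f=lambda u,v,z:np.round(atz(c,130+u/2.4,40+v/2.4,z),4)
print('plate near',f(205,241,.1705),f(403,241,.1705)); print('collar',f(326,155,.085))
to([.533,-.2545,.145],85.5)
E
```

```text
plate near [ 0.4703 -0.2781  0.1705] [ 0.4738 -0.2361  0.1705]
collar [ 0.4558 -0.2486  0.085 ]
t 12.15 tcp [ 0.5316 -0.2593  0.1737] dpos [-0.032  0.167  0.955] ang [-0.016  0.022 -0.016] F [ 0.2  0.3 -1.8] w 0.0139 q7 1.98
```

Call:
servo_tool:
  plan:
    - {"delta_pos": [-0.03,0.17,0.2],"angular": [0,0,0],"claw": 0}
    - {"delta_pos": [-0.03,0.17,0.5],"angular": [0,0,0],"claw": 0}
    - {"delta_pos": [-0.03,0.17,0.75],"angular": [0,0,0],"claw": 0}
    - {"delta_pos": [-0.03,0.17,0.75],"angular": [0,0,0],"claw": 0}

```text
time_s: 12.55
tcp_pos: [0.5322, -0.2528, 0.1495]
eef_rot: [0.0, 0.04, 0.999, -0.001]
force: [0.5, 0.0, -1.2]
grip_width: 0.0138
```

```bash
python3 - <<'E'
from h import *
to([.533,-.2545,.135],85.5)
E
```

```text
t 12.55 tcp [ 0.5322 -0.2528  0.1495] dpos [-0.031 -0.053  0.482] ang [-0.008  0.001 -0.005] F [ 0.5  0.  -1.2] w 0.0138 q7 1.98
```

Call:
servo_tool:
  plan:
    - {"delta_pos": [-0.03,-0.05,0.1],"angular": [0,0,0],"claw": 0}
    - {"delta_pos": [-0.03,-0.05,0.2],"angular": [0,0,0],"claw": 0}
    - {"delta_pos": [-0.03,-0.05,0.3],"angular": [0,0,0],"claw": 0}
    - {"delta_pos": [-0.03,-0.05,0.4],"angular": [0,0,0],"claw": 0}

```text
time_s: 12.95
tcp_pos: [0.5331, -0.2548, 0.1374]
eef_rot: [0.0, 0.04, 0.999, -0.001]
force: [-0.4, -3.5, 6.0]
grip_width: 0.0136
```

Call:
servo_tool:
  plan:
    - {"delta_pos": [0,-0.03,0.1],"angular": [0,0,0],"claw": 0}
    - {"delta_pos": [0,-0.04,0.2],"angular": [0,0,0],"claw": 0}
    - {"delta_pos": [0,-0.04,0.3],"angular": [0,0,0],"claw": 0}

```text
time_s: 13.25
tcp_pos: [0.535, -0.2568, 0.1311]
eef_rot: [0.003, 0.04, 0.999, -0.001]
force: [-1.3, 2.3, 13.3]
grip_width: 0.0141
```

Call:
servo_tool:
  plan:
    - {"delta_pos": [0.05,0.02,0.12],"angular": [0,0,0],"claw": 0}
    - {"delta_pos": [0.05,0.02,0.24],"angular": [0,0,0],"claw": 0}
    - {"delta_pos": [0.05,0.02,0.36],"angular": [0,0,0],"claw": 0}

```text
time_s: 13.55
tcp_pos: [0.5351, -0.2561, 0.1214]
eef_rot: [0.004, 0.039, 0.999, -0.001]
force: [1.9, 2.0, 1.4]
grip_width: 0.0137
```

Call:
servo_tool:
  plan:
    - {"delta_pos": [0.02,0,0.1],"angular": [0,0,0],"claw": 0}
    - {"delta_pos": [0.03,0,0.18],"angular": [0,0,0],"claw": 0}
    - {"delta_pos": [0.03,0,0.24],"angular": [0,0,0],"claw": 0}

```text
time_s: 13.85
tcp_pos: [0.5335, -0.2557, 0.1132]
eef_rot: [0.003, 0.039, 0.999, -0.001]
force: [0.0, 1.0, -5.5]
grip_width: 0.0138
```

Call:
servo_tool:
  plan:
    - {"delta_pos": [0,0,0.06],"angular": [0,0,0],"claw": 0}
    - {"delta_pos": [0,0,0.12],"angular": [0,0,0],"claw": 0}
    - {"delta_pos": [0,0,0.15],"angular": [0,0,0],"claw": 0}

```text
time_s: 14.15
tcp_pos: [0.5335, -0.2556, 0.1122]
eef_rot: [0.003, 0.04, 0.999, -0.0]
force: [-13.4, 7.5, 39.0]
grip_width: 0.0138
```

Stiff at 39 N with the TCP at 0.112, against about 0.113 expected for home. Next I relieve the load, release, retreat and look.

Call:
servo_tool:
  plan:
    - {"delta_pos": [0,0,0.0],"angular": [0,0,0],"claw": 0}
    - {"delta_pos": [0,0,0.0],"angular": [0,0,0],"claw": 0.2}
    - {"delta_pos": [0,0,0],"angular": [0,0,0],"claw": 0.5}
    - {"delta_pos": [0,0,0],"angular": [0,0,0],"claw": 0.6}
    - {"delta_pos": [0,0,0],"angular": [0,0,0],"claw": 0.6}

```text
time_s: 14.65
tcp_pos: [0.5334, -0.2559, 0.112]
eef_rot: [0.003, 0.04, 0.999, -0.001]
force: [0.2, -0.3, -0.6]
grip_width: 0.0396
```

Call:
servo_tool:
  plan:
    - {"delta_pos": [0,0,-0.6],"angular": [0,0,0],"claw": 0.6}
    - {"delta_pos": [0,0,-1.6],"angular": [0,0,0],"claw": 0.6}
    - {"delta_pos": [0,0,-2.6],"angular": [0,0,0],"claw": 0.6}
    - {"delta_pos": [0,0.8,-3.2],"angular": [0,0,0],"claw": 0.6}
    - {"delta_pos": [0,2.2,-3.2],"angular": [0,0,0],"claw": 0.6}

```text
time_s: 15.15
tcp_pos: [0.5393, -0.1935, 0.2109]
eef_rot: [0.006, 0.043, 0.999, -0.002]
force: [0.8, 0.6, -0.5]
grip_width: 0.053
```

Call:
servo_tool:
  plan:
    - {"delta_pos": [0,1.5,0],"angular": [0,0,0],"claw": 0.6}
    - {"delta_pos": [0,3.0,0],"angular": [0,0,0],"claw": 0.6}
    - {"delta_pos": [0,4.5,0],"angular": [0,0,0],"claw": 0.6}
    - {"delta_pos": [0,6.0,0],"angular": [0,0,0],"claw": 0.6}
    - {"delta_pos": [0,6.0,0],"angular": [0,0,0],"claw": 0.6}

```text
time_s: 15.65
tcp_pos: [0.5551, -0.0059, 0.21]
eef_rot: [0.006, 0.038, 0.999, -0.0]
force: [0.2, 0.7, -0.2]
grip_width: 0.0529
```

```bash
python3 - <<'E'
from h import *
to([.533,-.2545,.135],85.5)
c=calibration('top');d=calibration('scene')
a=read_camera('top')[100:300,360:420,::-1];b=read_camera('scene')[120:290,80:210,::-1]
R=lambda i,f:cv2.resize(i,None,fx=f,fy=f,interpolation=cv2.INTER_CUBIC)
a=R(a,2.95);b=R(b,3.47)
cv2.imwrite('pics/fin.png',np.hstack([a[:589],b[:589]]));print(a.shape,b.shape)
u=np.array([np.cos(np.radians(-4.5)),np.sin(np.radians(-4.5)),0]);G=np.array([.5325,-.2545,.085])
for s in(-.06,.06):
  P=G+s*u+[0,0,.0585]; print(2.95*(proj(c,P)-[360,100]), 3.47*(proj(d,P)-[80,120])+[a.shape[1],0])
E
```

```text
t 15.65 tcp [ 0.5551 -0.0059  0.21  ] dpos [ 0.142 -8.317  2.501] ang [-0.001  0.084  0.023] F [ 0.2  0.7 -0.2] w 0.0529 q7 1.49
(590, 177, 3) (590, 451, 3)
[130.8129459  416.95788859] [339.0695199   73.23974874]
[141.73762328 221.24434703] [273.07023079 199.70619445]
```

View pics/fin.png

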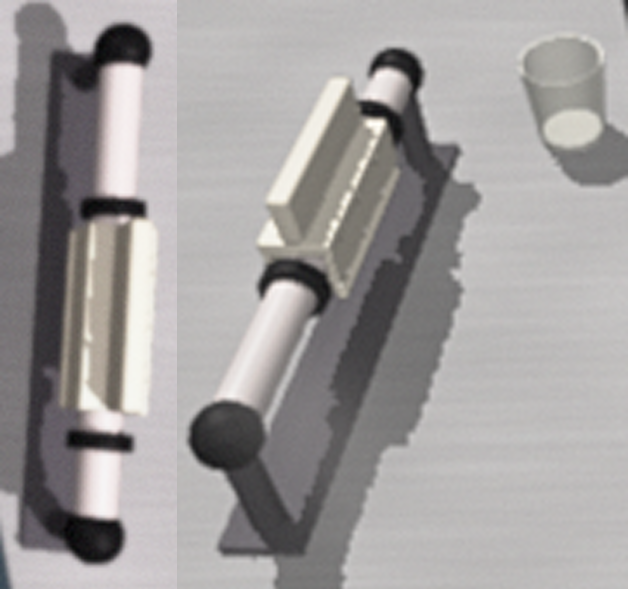

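The clip is on the rod between the collars, its fin standing up. In the top half, its ends are at rows 220 and 412 and the collars at 207 and 440. I'll check centring and tilt numerically.

```bash
python3 - <<'E'
from h import *
c=calibration('top');d=calibration('scene')
t=lambda x,y,z:np.round(atz(c,360+x/2.95,100+y/2.95,z),4)
u=np.array([np.cos(np.radians(-4.5)),np.sin(np.radians(-4.5)),0])
a,b=t(114,207,.085),t(100,440,.085);m=(a+b)/2;print('gap mid',m,'len',np.linalg.norm(a-b))
pl=[t(70,222,.1095),t(155,220,.1095),t(62,408,.1095),t(148,413,.1095)];print(pl)
pc=np.mean(pl,axis=0);print('along (plate)',(pc-m)@u,'cross',np.cross(u,pc-m)[2])
v=np.array([-u[1],u[0],0])
for n,off,z in(('plateL',.022,.1095),('plateR',-.022,.1095),('finL',.007,.1435),('finR',-.007,.1435),('finrootL',.007,.1095)):
  print(n,[np.round(2.95*(proj(c,m+[0,0,z-.085]+off*v+s*u)-[360,100])) for s in(.06,-.06)])
o=observe();print(o['time_s'],np.round(o['qvel'],3))
E
```

```text
gap mid [ 0.533   -0.25615  0.085  ] len 0.1530949052058885
[array([ 0.5958, -0.2254,  0.1095]), array([ 0.5977, -0.2802,  0.1095]), array([ 0.4773, -0.2182,  0.1095]), array([ 0.4747, -0.2728,  0.1095])]
along (plate) 0.0028153823312545194 cross 0.0072432207842133885
plateL [array([ 91., 224.]), array([ 80., 412.])]
plateR [array([159., 230.]), array([149., 418.])]
finL [array([133., 219.]), array([122., 415.])]
finR [array([156., 221.]), array([145., 417.])]
finrootL [array([114., 226.]), array([103., 414.])]
15.75 [ 0.039 -0.002  0.041  0.004  0.006 -0.001  0.003]
```

```bash
python3 -c "
from workcell import *
print(job_done(), observe()['force'])"
```

```text
the job is handed in; nothing more can be done
the job is handed in; nothing more can be done
```

I took the middle-sized clip out of its holder, stood it on the open bench and let go. I then tipped it onto its feet, took a fresh grip on the fin and pushed it over the rod between the collars. I released it, backed off and handed the job in at about 16 s of the 58 s allowed.

**Seating:**
- The push peaked at about 13 N, then the force dropped and briefly reversed as the arms snapped under. It went stiff at 39 N with the TCP at 0.112 m; I expected 0.113 m for fully home.
- I judged the seating height only from this, not from a picture.

**Final pictures:**
- The clip sits between the collars, about 3–6 mm from the middle of the gap (limit 14 mm).
- The fin's edges fall within about 5 pixels (about 3 mm) of where an upright fin should be.
- The gripper is well clear.

**Check that disagreed:** my plate-corner measurement put the clip 7 mm off across the rod. I believe the corner I picked was the clip's lower side wall, because the fin's edges fit the rod axis within about 3 mm and the scene view agrees.

**Other objects:** I never touched the jar, rack, cup or timer, and noticed no movement in the pictures. I took no final measurement of their positions.

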